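Pedal the drainage balls into the seed box

ROBOT

A 7-joint arm with a two-finger parallel gripper is mounted at the origin on the work surface. World frame = base frame: x ahead of the robot, y to its left, z up, the work surface at z = 0. Lengths are in mm, angles in degrees, forces in N, time in s.
With the tool pointing down it reaches from about 425 to 1025 mm from the base axis. Payload 9.4 kg.
Tool frame: the origin (TCP) lies on the centre line of the jaws, within the pads' length; the fingertips stand 19 mm ahead of it and the grasp point (between the pads) is the TCP; z points along the fingers, y is the line along which they close (so a half turn about z gives the same grasp; the last joint's range is limited). The gripper opens to 93 mm and grips with 3 to 60 N. Pads are 15 mm wide; open, the fingers measure 128 mm over their backs; the gripper's body (75 mm by 188 mm) begins 65 mm behind the grasp point.
Start: joints at [60.522, 34.337, -0.143, 91.639, 0.103, 54.024, -4.572], TCP at [307.353, -656.626, 237.618] pointing down, gripper open.
Joint ranges: [-147.43, 147.43], [-19.82, 112.94], [-74.19, 73.91], [6.32, 146.72], [-59.91, 239.91], [6.04, 106.73], [-150.56, 150.56]. Speed limits (degrees/s): [127.2, 127.2, 172.46, 172.46, 180, 180, 180].

INTERFACE

Orientations are given as a 3x3 rotation matrix whose columns are the frame's x, y, z axes.
In Python, from plant import arm gives the robot as it stands.
- The arm moves only by the tool step_arm, never from a script. Its argument "steps" is one flat list of numbers, 6 for each row, row after row: the shift along the world's x, y, z in mm, then the turn, a rotation vector about the world's x, y, z in rad. A call has exactly 5 rows; each row is the pose to reach, as a shift and turn from the pose commanded when the call began; what a row does not reach only later rows make up. A row lasts 1/12 s, in which the tool goes at most 41.7 mm and 7.16 degrees, less where a joint would pass 70% of its speed; a pose out of reach is approached as far as the arm can. A call with a gripper value outside its range is refused whole. "claw" is the opening, from 0 (shut) to 1 (fully open), set as the call begins (left out, the last holds). The fingers move at their own pace and stop on an object; the grip force is fixed at half the most. Time passes only in rows, so rows that repeat a pose let the fingers close, or fill a call up. It gives the time, the measured TCP pose, the force, the opening and the grip force at its end, in the units of the state.
- arm.get_obs(): the state, without advancing time (a new reading comes with each control period).
- arm.snapshot(name): name is "scene" or "top" or "wrist"; returns the picture (480x640x3 uint8, red, green, blue); there is no depth.
- arm.get_calibration(name): a dict with "camera_matrix" (3x3 intrinsics, pixels), "R" (3x3) and "t" (3): a world point X has camera coordinates R X + t. Camera axes: x right, y down, z forward; pixel columns grow to the right and rows downward; lengths in mm; the calibration is good to about 2 mm. A picture is of the moment at which its call begins: read the wrist's pose just before it. get_calibration takes no time and is no camera call; for the wrist camera it gives the pose at the moment of the call.
- arm.hand_in(): hands the job in; it is judged then, once.
The state is a dict: "time": time; "joint_positions": joint angles; "dq": joint speeds; "effort": joint torques, N m; "tool_pos": TCP position; "ee_rot": TCP orientation; "contact_force": force on the tool from outside, world axes, zero at the start; "ft_torque": the same for the moment, N m; "gripper_width": finger opening in mm; "grasp_force": force on a finger pad.
Only numpy, scipy, OpenCV 4.12 (cv2) and the standard library are available. Lean on these libraries where they do the work, as an engineer would, in place of code of your own. Each camera call takes 0.05 s, during which the arm holds its last target. There are 200 camera calls.

TASK

Lift the lid off the seed box by its knob and set it down flat in the middle of the cork mat, without dropping it. Then press the dispenser's yellow pedal all the way down to its stop and keep it there until all three terracotta balls have rolled into the seed box, and let the pedal come back up. Do not touch the balls, and leave the hand rake lying where it is.

Things in the scene. Friction and masses are not known exactly. Their poses are not given: they have to be found in the camera images.
- pedal (a joint): angle of the dispenser's spring pedal: 0 = up (rest), 0.26 = down on its stop. Its hinge is level, along the dispenser's y, at x +90 mm, z 100 mm in the dispenser's frame; the lever runs forward under the chute to the yellow pad. Its red gate tab stands 17 mm proud in the chute and is flush with the floor only beyond about 0.2. Spring force at the pad: 3 N at first, 9 N at the stop
- pedal_pad (a point): centre of the top of the yellow pedal pad (90 mm along the lever by 85 mm wide, 10 mm thick), 240 mm in front of the hinge axis; it moves with the pedal: 106 mm above the bench at rest and about 44 mm at the stop, where the pad slopes 15 degrees down to the front; axes as the dispenser's when up
- dispenser: fixed blue-framed ball dispenser; origin on the bench under the gate, z up, pedal at the front (-x). An open aluminium chute, 68 mm wide with 34 mm walls, runs along y, sloping down 12 degrees from y +170 mm (floor 164 mm above the bench) past the gate at y 0 (floor 128 mm) to the spout at y -75 mm (floor 112 mm), 14 mm short of the seed box lid
- seed_box: fixed black plastic seed box of three tiers, 160 x 160 mm outside (166 mm with its ribs), 90 mm high, walls 5 mm, open on top under its lid; origin at the centre of its underside on the bench
- box_in (a point): centre of the seed box's inner floor, 5 mm above the bench
- lid: loose green plastic lid, 220 g, lying on the seed box at the start: a plate 166 x 166 x 8 mm over a 138 x 138 x 6 mm locating step that drops loosely into the box. Origin at the centre of the step's underside, z up; the plate's top is at z 14 mm, the knob reaches z 54 mm
- lid_knob (a point): point to grip on the lid's orange round knob: on its axis, 40 mm above the lid's origin; the knob is 28 mm in diameter from 14 mm below to 14 mm above this point, narrower beneath
- mat: fixed flat cork mat, 220 x 220 x 3 mm, on the bench; origin at the centre of its underside
- ball1_center (a point): centre of terracotta ball 1, 46 mm in diameter, 90 g; ball 1 waits against the gate tab, 2 and 3 behind it up the chute
- ball2_center (a point): centre of terracotta ball 2, 46 mm in diameter, 90 g; ball 1 waits against the gate tab, 2 and 3 behind it up the chute
- ball3_center (a point): centre of terracotta ball 3, 46 mm in diameter, 90 g; ball 1 waits against the gate tab, 2 and 3 behind it up the chute
- rake: bystander: aluminium hand rake with wooden handle lying flat, 280 mm long, 80 mm wide, 24 mm high; origin under its middle, tines to its +x
Not all that is in view belongs to the job. Leave any black, purple or red look-alike of the part that bears ball2_center alone.

How it is judged (in metres and radians):
On the way, in this order (a step that is already met when the one before it is completed fails the run):
1. the lid lies flat and still on the cork mat (horizontal distance between lid and mat below 0.05 m and height (world z) of lid below 0.012 m and angle between lid's own z axis and vertical below 0.06 rad and linear speed of lid below 0.03 m/s), for 0.3 s.
2. the pedal is held down at its stop with all three balls in the seed box (value of joint pedal above 0.24 rad and horizontal distance between each of ball1_center, ball2_center, ball3_center and box_in below 0.09 m and height (world z) of each of ball1_center, ball2_center, ball3_center below 0.08 m), for 0.2 s.
At the end, for the whole second after the job is handed in: The lid lies flat, released and still on the cork mat with its centre within 50 mm of the mat's centre; all three balls lie at rest inside the seed box; the pedal is back up (within 0.03 rad of its rest) (all of step 1 and horizontal distance between each of ball1_center, ball2_center, ball3_center and box_in below 0.09 m and height (world z) of each of ball1_center, ball2_center, ball3_center below 0.08 m and value of joint pedal below 0.03 rad and linear speed of each of ball1, ball2, ball3 below 0.05 m/s); the robot touches nothing.
It fails at once if a ball is touched by the robot (contact force between any of the fingers, the arm and ball1 above 0.5 N or contact force between any of the fingers, the arm and ball2 above 0.5 N or contact force between any of the fingers, the arm and ball3 above 0.5 N).
It fails at once if the lid is dropped (faster than 0.7 m/s within 50 mm of the bench) (height (world z) of lid below 0.05 m and linear speed of lid above 0.7 m/s).
It fails at once if the hand rake is moved by more than 40 mm (distance of rake from where it was at the start of the episode above 0.04 m).
It also fails if it takes over 62 s, if anything falls off the work surface, if the arm or the gripper's body presses on something with over 40 N, if the wrist force passes 120 N, or if a joint passes its speed limit or range.

## Working session

There is one attempt and no reset: what is moved stays moved. The work goes in short steps, Python scripts to look and compute and a tool call to move; the robot and the scene stay as the last step left them, time stands still between calls to the robot, and variables do not carry over. Pictures are saved under pics/ and viewed, at most 10 in all, crops included, and the job is handed in when it is done.

Besides the shell and the picture viewer there is one more tool, called after "Request:" by a JSON object that holds its "fn" and its "kwargs". step_arm: Moves the arm, as the interface text tells. Its arguments: {"type":"object","properties":{"steps":{"type":"array"},"claw":{"type":"number"}},"required":["steps"]}

```bash
mkdir -p pics; python3 - <<'E'
from plant import arm
import cv2
for n in("scene","top"):
    cv2.imwrite(f"pics/{n}0.png",arm.snapshot(n)[:,:,::-1])
    c=arm.get_calibration(n);print(n,c)
o=arm.get_obs();print(o)
E
```

```text
scene {'camera_matrix': array([[472.1130385 ,   0.        , 320.92694286],
       [  0.        , 472.1130385 , 244.67392695],
       [  0.        ,   0.        ,   1.        ]]), 'R': array([[-0.69375455,  0.72021102,  0.000842  ],
       [ 0.4770648 ,  0.46041535, -0.74861664],
       [-0.53954962, -0.51895451, -0.66300258]]), 't': array([ 413.62727829, -203.01434047, 1437.86904598])}
top {'camera_matrix': array([[554.90860809,   0.        , 333.57111549],
       [  0.        , 554.90860809, 244.42477389],
       [  0.        ,   0.        ,   1.        ]]), 'R': array([[-0.02647301, -0.99960507, -0.00942828],
       [-0.98918672,  0.02755577, -0.14404967],
       [ 0.14425258,  0.00551291, -0.98952554]]), 't': array([  55.8480996 ,  637.47984314, 1446.4758136 ])}
{'time': 0.1, 'joint_positions': array([60.52274638, 34.37996399, -0.14479963, 91.67517109,  0.1043509 ,
       54.02486172, -4.57321854]), 'dq': array([-0.09575814, -0.01936243,  0.0922174 , -0.01361981,  0.05532463,
        0.04442335,  0.04692099]), 'effort': array([ 6.50573333e-03, -7.66550159e+01,  1.50268301e+00, -2.52936423e+01,
       -5.23058767e-02,  1.36513149e-02,  1.27412500e-04]), 'tool_pos': array([ 307.14964091, -656.2744643 ,  236.85349502]), 'ee_rot': array([[ 9.05680099e-01,  4.23961115e-01, -7.29170861e-04],
       [ 4.23961714e-01, -9.05679332e-01,  1.18892416e-03],
       [-1.56337365e-04, -1.38592548e-03, -9.99999027e-01]]), 'contact_force': array([-1.0285967 ,  0.38986908,  0.53078738]), 'ft_torque': array([-0.01748013, -0.00478543, -0.01525919]), 'grasp_force': 0.0, 'gripper_width': 93.20738555262088}
```

View pics/scene0.png

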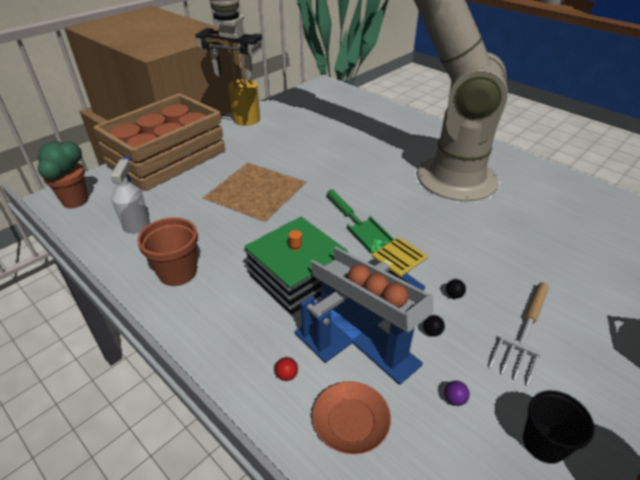

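View pics/top0.png

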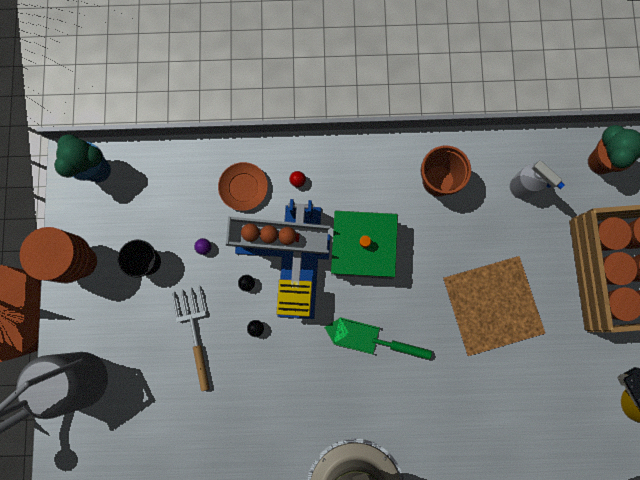

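The scene view shows the green lid with its orange knob at (296,240), three terracotta balls in the chute around (377,284), the yellow pad at (400,256) and the mat at (255,190). In the top view these are the knob at (366,242), balls at (250..288,235), pad at (294,297) and mat at (494,306). The look-alike balls (black, purple, red) lie on the bench and I'll leave them alone. An enlarged crop comes next.

```bash
python3 - <<'E'
import cv2
a=cv2.imread("pics/top0.png")[195:335,220:420]
cv2.imwrite("pics/crop1.png",cv2.resize(a,None,fx=4,fy=4,interpolation=cv2.INTER_CUBIC))
E
cat > h.py <<'E'
from plant import arm
import numpy as np, cv2
def ray(n,uv,z,c=None):
    c=c or arm.get_calibration(n);K,R,t=(np.array(c[k]) for k in("camera_matrix","R","t"))
    o=-R.T@t; d=R.T@np.linalg.inv(K)@np.array([*uv,1.])
    return o+d*(z-o[2])/d[2]
def proj(n,X,c=None):
    c=c or arm.get_calibration(n);p=c["camera_matrix"]@(c["R"]@np.array(X,float)+c["t"]);return p[:2]/p[2]
E
python3 - <<'E'
from h import *
np.set_printoptions(precision=1,suppress=True)
a=cv2.imread("pics/top0.png");
for n,uv,z in[("top",(366,242),144),("scene",(295.5,233),152),("top",(366,241),152)]: print("knob",ray(n,uv,z))
print("lid corners",*[ray("top",p,98)[:2] for p in[(335,211),(398,213),(395,277),(331,273)]])
print("pad",*[ray("top",p,106)[:2] for p in[(281,279),(312,280),(309,318),(277,316)]],ray("scene",(401,255),106))
print("mat",*[ray("top",p,3)[:2] for p in[(443,279),(519,257),(545,332),(469,355)]])
print("mat sc",*[ray("scene",p,3)[:2] for p in[(247,164),(306,182),(262,218),(205,196)]])
for p in[(250,232),(269,234),(288,236)]: print("ball",ray("top",p,160))
E
```

```text
knob [628.4 -43.7 144. ]
knob [642.1 -31.3 152. ]
knob [629.8 -43.3 152. ]
lid corners [719.6  32.1] [ 709.6 -132.4] [ 542.2 -117.5] [557.   46.8]
pad [544.4 175.1] [539.7  95.8] [443.5 105.4] [450.7 186.5] [497.8 146.1 106. ]
mat [ 541.1 -258.4] [ 595.9 -470.4] [ 390.6 -525.1] [ 335.  -316.8]
mat sc [ 395.6 -517.4] [ 337.1 -311.7] [ 542.7 -274.3] [ 589.9 -470.3]
ball [659.3 245.5 160. ]
ball [652.9 198.1 160. ]
ball [646.6 150.8 160. ]
```

View pics/crop1.png

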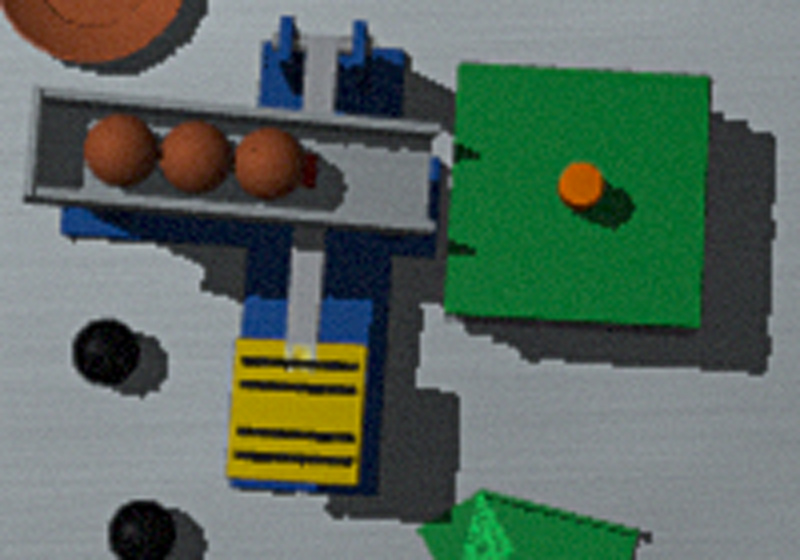

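The crop confirms the layout: knob top at about (581,185) in the crop, i.e. (365.3,241.3) in the image. The pad corners are (238,340), (367,345), (358,487) and (227,477), and the red gate tab at (309,170) has ball 1 against it. I'll refine these with the correct heights: the knob top should be z 138 and its grip point z 124.

```bash
python3 - <<'E'
from h import *
np.set_printoptions(precision=1,suppress=True)
f=lambda p:(p[0]/4+219.6,p[1]/4+194.6)
print("knob",ray("top",f((581,184)),138), ray("scene",(296,233),138))
L=np.array([ray("top",f(p),98)[:2] for p in[(459,63),(710,75),(699,327),(446,314)]]);print("lid",L,L.mean(0),[np.linalg.norm(L[i]-L[i-1]) for i in range(4)])
P=np.array([ray("top",f(p),106)[:2] for p in[(238,340),(367,345),(358,487),(227,477)]]);print("pad",P,P.mean(0),[np.linalg.norm(P[i]-P[i-1]) for i in range(4)])
a=cv2.imread("pics/scene0.png");h=cv2.cvtColor(a,cv2.COLOR_BGR2HSV)
b=cv2.imread("pics/top0.png");g=cv2.cvtColor(b,cv2.COLOR_BGR2HSV)
def blob(h,lo,hi,box):
    x0,y0,x1,y1=box;m=cv2.inRange(h,lo,hi);k=np.zeros_like(m);k[y0:y1,x0:x1]=m[y0:y1,x0:x1]
    n,l,s,c=cv2.connectedComponentsWithStats(k);i=1+s[1:,4].argmax();return s[i],c[i]
print(blob(h,(5,150,120),(14,255,255),(280,225,310,255)))
s,c=blob(g,(5,150,100),(16,255,255),(355,230,380,255));print(s,c)
s,c=blob(g,(20,120,80),(35,255,255),(265,270,325,325));print("pad top",s,c,ray("top",c,106))
s,c=blob(h,(20,120,80),(35,255,255),(365,230,430,280));print("pad scene",s,c,ray("scene",c,106))
for p in[(1,540.,-265.)]:pass
M=np.array([ray("top",p,3)[:2] for p in[(443,279),(519,257),(545,332),(469,355)]]);print("mat",M.mean(0))
M=np.array([ray("scene",p,3)[:2] for p in[(247,164),(306,182),(262,218),(205,196)]]);print("mat",M.mean(0))
print("crate top z est", ray("top",(575,222),0),ray("top",(588,332),0))
E
```

```text
knob [633.  -41.2 138. ] [630.2 -42.9 138. ]
lid [[ 721.4   33.8]
 [ 708.7 -130. ]
 [ 543.9 -115.9]
 [ 556.8   46.6]] [632.7 -41.4] [np.float64(165.09149947091385), np.float64(164.2978548145673), np.float64(165.37268797541108), np.float64(162.93347440203712)]
pad [[543.  180. ]
 [537.5  97.5]
 [447.6 105.1]
 [456.1 188.1]] [496.1 142.7] [np.float64(87.22892143321357), np.float64(82.6975127050827), np.float64(90.228212094524), np.float64(83.43969313986324)]
(array([290, 231,  11,  17, 150], dtype=int32), array([295.5, 238.4]))
[360 236  11  10  86] [364.8 240.8]
pad top [277 280  35  36 853] [293.6 298. ] [494.9 143.7 106. ]
pad scene [ 373  238   54   39 1048] [399.7 255.7] [501.6 145.4 106. ]
mat [ 465.6 -392.7]
mat [ 466.3 -393.4]
crate top z est [ 689.8 -633.8    0. ] [ 387.4 -641.9    0. ]
```

Both cameras agree: knob at (632,-41.5), grip z 124; mat centre at (466,-393); pad centre at (497,143.5). The edge lengths of 165 and 83x88 mm also match the given sizes. I'll move above the knob.

Request:
{"fn": "step_arm", "kwargs": {"steps": [16, 31, 12, 0, 0, 0.053, 32, 62, 24, 0, 0, 0.106, 49, 92, 36, 0, 0, 0.16, 65, 123, 48, 0, 0, 0.213, 81, 154, 60, 0, 0, 0.266], "claw": 1}}

```text
time: 0.52
tool_pos: [388.7, -501.0, 297.8]
ee_rot: [[0.761, 0.649, -0.001], [0.649, -0.761, 0.0], [-0.0, -0.001, -1.0]]
contact_force: [0.9, 0.3, 0.2]
gripper_width: 93.1
grasp_force: 0.0
```

Request:
{"fn": "step_arm", "kwargs": {"steps": [16, 31, 0, 0, 0, 0.053, 32, 62, 0, 0, 0, 0.106, 49, 92, 0, 0, 0, 0.16, 65, 123, 0, 0, 0, 0.213, 81, 154, 0, 0, 0, 0.266]}}

```text
time: 0.93
tool_pos: [469.7, -347.0, 297.5]
ee_rot: [[0.563, 0.826, -0.0], [0.826, -0.563, 0.0], [-0.0, -0.0, -1.0]]
contact_force: [0.1, -0.4, 0.1]
gripper_width: 92.9
grasp_force: 0.0
```

Request:
{"fn": "step_arm", "kwargs": {"steps": [16, 31, 0, 0, 0, 0.053, 32, 62, 0, 0, 0, 0.106, 49, 92, 0, 0, 0, 0.16, 65, 123, 0, 0, 0, 0.213, 81, 154, 0, 0, 0, 0.266]}}

```text
time: 1.35
tool_pos: [550.7, -193.1, 297.4]
ee_rot: [[0.326, 0.945, -0.0], [0.945, -0.326, -0.0], [-0.0, -0.0, -1.0]]
contact_force: [0.6, -0.7, 0.5]
gripper_width: 92.9
grasp_force: 0.0
```

Request:
{"fn": "step_arm", "kwargs": {"steps": [16, 31, -10, 0, 0, 0.053, 32, 62, -20, 0, 0, 0.106, 49, 92, -30, 0, 0, 0.16, 65, 123, -40, 0, 0, 0.213, 81, 153, -50, 0, 0, 0.266]}}

```text
time: 1.77
tool_pos: [631.7, -40.0, 246.9]
ee_rot: [[0.066, 0.998, -0.0], [0.998, -0.066, -0.0], [-0.0, -0.0, -1.0]]
contact_force: [0.2, 0.0, -0.0]
gripper_width: 93.0
grasp_force: 0.0
```

Next I'll check alignment with the wrist camera: where the knob's axis should project against where it appears.

```bash
python3 - <<'E'
from h import *
np.set_printoptions(precision=1,suppress=True)
c=arm.get_calibration("wrist");im=arm.snapshot("wrist")[:,:,::-1].copy()
cv2.imwrite("pics/w1.png",im)
h=cv2.cvtColor(im,cv2.COLOR_BGR2HSV);m=cv2.inRange(h,(3,160,120),(16,255,255))
n,l,s,q=cv2.connectedComponentsWithStats(m)
for i in range(1,n):
    if s[i,4]>200: print(s[i],q[i],ray("wrist",q[i],138,c))
print("pred",proj("wrist",(632,-41.5,138),c))
E
```

```text
[ 310  226   40   48 1236] [329.3 251.3] [635. -40. 138.]
[484 456  16  24 239] [490.8 470.8] [ 753.7 -234.9  138. ]
pred [324.9 253.7]
```

View pics/w1.png

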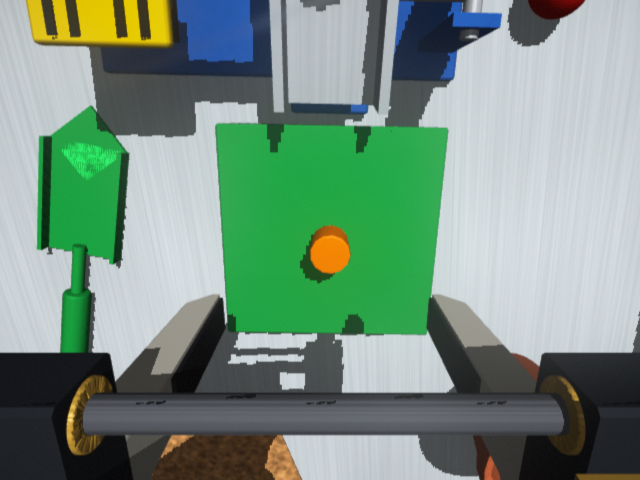

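The wrist view shows the knob's top face at about (330,254), 3 mm further along x than predicted, and the fingers straddle it with room to spare. I'll descend with a small correction and grip.

Request:
{"fn": "step_arm", "kwargs": {"steps": [2, -1, -30, 0, 0, 0, 2, -1, -60, 0, 0, 0, 2, -1, -90, 0, 0, 0, 2, -1, -110, 0, 0, 0, 2, -1, -123, 0, 0, 0]}}

```text
time: 2.23
tool_pos: [632.0, -42.8, 121.9]
ee_rot: [[0.069, 0.998, -0.004], [0.998, -0.069, -0.0], [-0.0, -0.004, -1.0]]
contact_force: [0.8, 0.6, 0.8]
gripper_width: 93.0
grasp_force: 0.0
```

Request:
{"fn": "step_arm", "kwargs": {"steps": [0, 0, 0, 0, 0, 0, 0, 0, 0, 0, 0, 0, 0, 0, 0, 0, 0, 0, 0, 0, 0, 0, 0, 0, 0, 0, 0, 0, 0, 0], "claw": 0.1}}

```text
time: 2.65
tool_pos: [634.0, -42.7, 126.0]
ee_rot: [[0.069, 0.998, 0.002], [0.998, -0.069, -0.0], [0.0, 0.002, -1.0]]
contact_force: [-0.4, -0.8, 0.2]
gripper_width: 64.0
grasp_force: 0.0
```

Request:
{"fn": "step_arm", "kwargs": {"steps": [0, 0, 0, 0, 0, 0, 0, 0, 0, 0, 0, 0, 0, 0, 0, 0, 0, 0, 0, 0, 0, 0, 0, 0, 0, 0, 0, 0, 0, 0]}}

```text
time: 3.07
tool_pos: [633.4, -42.7, 124.7]
ee_rot: [[0.069, 0.998, 0.0], [0.998, -0.069, -0.0], [-0.0, 0.0, -1.0]]
contact_force: [-0.5, -0.4, 0.2]
gripper_width: 30.8
grasp_force: 0.0
```

Request:
{"fn": "step_arm", "kwargs": {"steps": [0, 0, 0, 0, 0, 0, 0, 0, 0, 0, 0, 0, 0, 0, 0, 0, 0, 0, 0, 0, 0, 0, 0, 0, 0, 0, 0, 0, 0, 0]}}

```text
time: 3.48
tool_pos: [633.4, -42.6, 124.7]
ee_rot: [[0.069, 0.998, 0.0], [0.998, -0.069, -0.0], [-0.0, 0.0, -1.0]]
contact_force: [0.0, 0.6, 0.4]
gripper_width: 27.4
grasp_force: 30.0
```

Gripped: 27.4 mm opening, 30 N. I'll lift gently.

Request:
{"fn": "step_arm", "kwargs": {"steps": [0, 0, 4, 0, 0, 0, 0, 0, 12, 0, 0, 0, 0, 0, 24, 0, 0, 0, 0, 0, 38, 0, 0, 0, 0, 0, 50, 0, 0, 0]}}

```text
time: 3.9
tool_pos: [633.5, -42.5, 176.3]
ee_rot: [[0.069, 0.998, 0.001], [0.998, -0.069, 0.0], [0.0, 0.001, -1.0]]
contact_force: [-1.0, 0.4, -2.6]
gripper_width: 27.3
grasp_force: 30.0
```

Request:
{"fn": "step_arm", "kwargs": {"steps": [0, 0, 10, 0, 0, 0, 0, 0, 20, 0, 0, 0, 0, 0, 30, 0, 0, 0, 0, 0, 36, 0, 0, 0, 0, 0, 40, 0, 0, 0]}}

```text
time: 4.32
tool_pos: [633.6, -42.7, 215.7]
ee_rot: [[0.069, 0.998, 0.001], [0.998, -0.069, -0.0], [-0.0, 0.001, -1.0]]
contact_force: [0.2, -0.3, -1.7]
gripper_width: 27.5
grasp_force: 30.0
```

Request:
{"fn": "step_arm", "kwargs": {"steps": [-6, -12, 0, 0, 0, -0.02, -16, -34, 0, 0, 0, -0.06, -29, -60, 0, 0, 0, -0.11, -42, -88, 0, 0, 0, -0.16, -56, -116, 0, 0, 0, -0.21]}}

```text
time: 4.73
tool_pos: [575.8, -160.4, 213.9]
ee_rot: [[0.279, 0.96, -0.001], [0.96, -0.279, -0.0], [-0.0, -0.001, -1.0]]
contact_force: [0.6, -0.2, -1.7]
gripper_width: 27.3
grasp_force: 30.0
```

Request:
{"fn": "step_arm", "kwargs": {"steps": [-13, -28, 0, 0, 0, -0.05, -27, -56, 0, 0, 0, -0.1, -40, -84, 0, 0, 0, -0.15, -54, -112, 0, 0, 0, -0.2, -67, -140, 0, 0, 0, -0.25]}}

```text
time: 5.15
tool_pos: [508.2, -300.6, 214.0]
ee_rot: [[0.508, 0.861, -0.001], [0.861, -0.508, 0.0], [-0.001, -0.001, -1.0]]
contact_force: [1.2, 0.7, -2.3]
gripper_width: 27.3
grasp_force: 30.0
```

Request:
{"fn": "step_arm", "kwargs": {"steps": [-13, -27, -10, 0, 0, -0.05, -25, -52, -30, 0, 0, -0.1, -35, -74, -50, 0, 0, -0.14, -42, -88, -70, 0, 0, -0.16, -45, -94, -90, 0, 0, -0.17]}}

```text
time: 5.57
tool_pos: [462.1, -396.1, 123.2]
ee_rot: [[0.648, 0.761, -0.002], [0.761, -0.648, -0.001], [-0.002, -0.001, -1.0]]
contact_force: [0.5, -0.4, -1.8]
gripper_width: 27.3
grasp_force: 30.0
```

Request:
{"fn": "step_arm", "kwargs": {"steps": [0, 0, -14, 0, 0, 0, 0, 0, -26, 0, 0, 0, 0, 0, -36, 0, 0, 0, 0, 0, -44, 0, 0, 0, 0, 0, -50, 0, 0, 0]}}

```text
time: 5.98
tool_pos: [465.3, -392.3, 73.9]
ee_rot: [[0.643, 0.766, -0.0], [0.766, -0.643, 0.0], [0.0, -0.0, -1.0]]
contact_force: [-0.1, 0.3, -2.2]
gripper_width: 27.7
grasp_force: 30.0
```

Request:
{"fn": "step_arm", "kwargs": {"steps": [0, 0, -7, 0, 0, 0, 0, 0, -14, 0, 0, 0, 0, 0, -19, 0, 0, 0, 0, 0, -23, 0, 0, 0, 0, 0, -26, 0, 0, 0]}}

```text
time: 6.4
tool_pos: [465.4, -392.6, 48.3]
ee_rot: [[0.643, 0.766, -0.0], [0.766, -0.643, -0.0], [-0.0, 0.0, -1.0]]
contact_force: [0.5, -0.4, -2.3]
gripper_width: 27.3
grasp_force: 30.0
```

Request:
{"fn": "step_arm", "kwargs": {"steps": [0, 0, -1, 0, 0, 0, 0, 0, -2, 0, 0, 0, 0, 0, -3, 0, 0, 0, 0, 0, -3.5, 0, 0, 0, 0, 0, -4, 0, 0, 0]}}

```text
time: 6.82
tool_pos: [465.4, -392.7, 44.8]
ee_rot: [[0.644, 0.765, 0.0], [0.765, -0.644, -0.0], [-0.0, 0.0, -1.0]]
contact_force: [-0.6, 0.3, -2.3]
gripper_width: 27.5
grasp_force: 30.0
```

Request:
{"fn": "step_arm", "kwargs": {"steps": [0, 0, -0.5, 0, 0, 0, 0, 0, -1, 0, 0, 0, 0, 0, -1.5, 0, 0, 0, 0, 0, -1.5, 0, 0, 0, 0, 0, -1.5, 0, 0, 0]}}

```text
time: 7.23
tool_pos: [465.4, -392.7, 43.6]
ee_rot: [[0.643, 0.765, 0.0], [0.765, -0.643, -0.0], [-0.0, 0.0, -1.0]]
contact_force: [-1.0, 1.0, 5.5]
gripper_width: 27.6
grasp_force: 30.0
```

Contact: the force changed from -2.3 to +5.5 N at z 43.6, where the lid was expected to touch. I'll open and rise straight up.

Request:
{"fn": "step_arm", "kwargs": {"steps": [0, 0, 0, 0, 0, 0, 0, 0, 0, 0, 0, 0, 0, 0, 0, 0, 0, 0, 0, 0, 0, 0, 0, 0, 0, 0, 0, 0, 0, 0], "claw": 0.9}}

```text
time: 7.65
tool_pos: [465.4, -392.6, 43.0]
ee_rot: [[0.643, 0.765, -0.0], [0.765, -0.643, 0.0], [-0.0, -0.0, -1.0]]
contact_force: [0.2, 0.8, -0.0]
gripper_width: 55.9
grasp_force: 0.0
```

Request:
{"fn": "step_arm", "kwargs": {"steps": [0, 0, 0, 0, 0, 0, 0, 0, 0, 0, 0, 0, 0, 0, 0, 0, 0, 0, 0, 0, 0, 0, 0, 0, 0, 0, 0, 0, 0, 0]}}

```text
time: 8.07
tool_pos: [465.4, -392.6, 43.1]
ee_rot: [[0.643, 0.765, -0.0], [0.765, -0.643, -0.0], [-0.0, -0.0, -1.0]]
contact_force: [0.1, 0.0, -0.3]
gripper_width: 83.0
grasp_force: 0.0
```

Request:
{"fn": "step_arm", "kwargs": {"steps": [0, 0, 8, 0, 0, 0, 0, 0, 25, 0, 0, 0, 0, 0, 55, 0, 0, 0, 0, 0, 90, 0, 0, 0, 0, 0, 130, 0, 0, 0]}}

```text
time: 8.48
tool_pos: [464.6, -392.0, 174.0]
ee_rot: [[0.643, 0.766, -0.002], [0.766, -0.643, 0.001], [-0.0, -0.002, -1.0]]
contact_force: [0.5, -0.1, -0.5]
gripper_width: 83.6
grasp_force: 0.0
```

Request:
{"fn": "step_arm", "kwargs": {"steps": [0, 0, 20, 0, 0, 0, 0, 0, 45, 0, 0, 0, 0, 0, 70, 0, 0, 0, 0, 0, 90, 0, 0, 0, 0, 0, 100, 0, 0, 0], "claw": 0}}

```text
time: 8.9
tool_pos: [465.9, -393.0, 276.6]
ee_rot: [[0.644, 0.765, 0.003], [0.765, -0.644, -0.002], [0.0, 0.004, -1.0]]
contact_force: [0.6, 0.2, -0.8]
gripper_width: 54.8
grasp_force: 0.0
```

```bash
python3 - <<'E'
from h import *
a=arm.snapshot("scene")[:,:,::-1];t=arm.snapshot("top")[:,:,::-1]
a=a[130:280,160:360];t=t[200:350,410:610]
cv2.imwrite("pics/c2.png",cv2.resize(np.hstack([a,t]),None,fx=2,fy=2,interpolation=cv2.INTER_CUBIC))
E
```

```text
(no output)
```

View pics/c2.png

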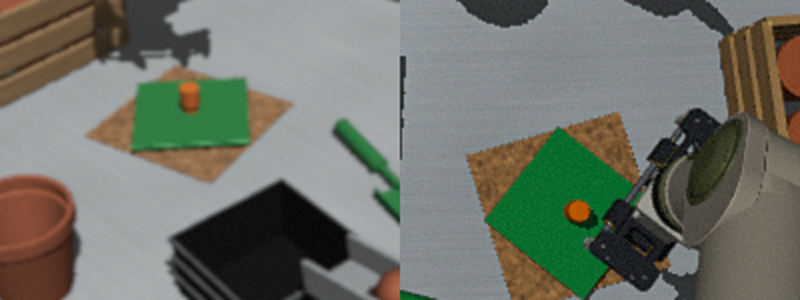

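The views show the lid flat and centred on the mat, and the box open. I'll travel to the pad with the fingers closed, aiming about 15 mm in front of the pad's centre to stay well clear of the chute.

Request:
{"fn": "step_arm", "kwargs": {"steps": [1, 20, -2, 0, 0, 0.04, 2, 55, -5, 0, 0, 0.1, 3, 92, -10, 0, 0, 0.17, 4, 130, -15, 0, 0, 0.24, 5, 168, -20, 0, 0, 0.31]}}

```text
time: 9.42
tool_pos: [469.3, -222.9, 251.5]
ee_rot: [[0.376, 0.926, -0.002], [0.926, -0.376, 0.001], [0.0, -0.002, -1.0]]
contact_force: [-0.1, -0.3, -0.2]
gripper_width: 13.5
grasp_force: 0.0
```

Request:
{"fn": "step_arm", "kwargs": {"steps": [1, 40, -5, 0, 0, 0.07, 2, 80, -10, 0, 0, 0.14, 4, 120, -15, 0, 0, 0.21, 5, 160, -20, 0, 0, 0.28, 6, 200, -25, 0, 0, 0.35]}}

```text
time: 9.83
tool_pos: [475.2, -22.9, 226.7]
ee_rot: [[0.036, 0.999, -0.002], [0.999, -0.036, 0.0], [0.0, -0.002, -1.0]]
contact_force: [0.5, -0.1, 0.8]
gripper_width: 0.6
grasp_force: 0.0
```

Request:
{"fn": "step_arm", "kwargs": {"steps": [1, 38, -5, 0, 0, 0.07, 2, 76, -15, 0, 0, 0.14, 4, 112, -25, 0, 0, 0.21, 5, 144, -35, 0, 0, 0.28, 6, 169, -45, 0, 0, 0.33]}}

```text
time: 10.25
tool_pos: [481.2, 147.1, 181.5]
ee_rot: [[-0.293, 0.956, -0.002], [0.956, 0.293, 0.001], [0.001, -0.002, -1.0]]
contact_force: [0.1, -0.1, 1.1]
gripper_width: 0.3
grasp_force: 0.0
```

Request:
{"fn": "step_arm", "kwargs": {"steps": [0, 0, -12, 0, 0, 0, 0, 0, -24, 0, 0, 0, 0, 0, -34, 0, 0, 0, 0, 0, -40, 0, 0, 0, 0, 0, -44, 0, 0, 0]}}

```text
time: 10.67
tool_pos: [481.7, 143.9, 137.8]
ee_rot: [[-0.287, 0.958, -0.002], [0.958, 0.287, -0.001], [0.0, -0.002, -1.0]]
contact_force: [-0.6, -0.2, 0.8]
gripper_width: 0.8
grasp_force: 0.0
```

Request:
{"fn": "step_arm", "kwargs": {"steps": [0, 0, -8, 0, 0, 0, 0, 0, -16, 0, 0, 0, 0, 0, -24, 0, 0, 0, 0, 0, -32, 0, 0, 0, 0, 0, -40, 0, 0, 0]}}

```text
time: 11.08
tool_pos: [483.2, 144.2, 98.7]
ee_rot: [[-0.286, 0.958, 0.002], [0.958, 0.286, 0.0], [-0.0, 0.002, -1.0]]
contact_force: [3.4, -1.6, 3.3]
gripper_width: -0.0
grasp_force: 2.0
```

Request:
{"fn": "step_arm", "kwargs": {"steps": [0, 0, -8, 0, 0, 0, 0, 0, -16, 0, 0, 0, 0, 0, -22, 0, 0, 0, 0, 0, -26, 0, 0, 0, 0, 0, -30, 0, 0, 0]}}

```text
time: 11.5
tool_pos: [483.3, 144.8, 68.8]
ee_rot: [[-0.287, 0.958, 0.002], [0.958, 0.287, 0.001], [0.0, 0.002, -1.0]]
contact_force: [2.5, -1.2, 7.5]
gripper_width: 0.2
grasp_force: 3.1
```

Request:
{"fn": "step_arm", "kwargs": {"steps": [0, 0, -2, 0, 0, 0, 0, 0, -4, 0, 0, 0, 0, 0, -6, 0, 0, 0, 0, 0, -6, 0, 0, 0, 0, 0, -6, 0, 0, 0]}}

```text
time: 11.92
tool_pos: [483.3, 144.9, 63.1]
ee_rot: [[-0.287, 0.958, 0.002], [0.958, 0.287, 0.001], [0.0, 0.002, -1.0]]
contact_force: [3.5, 0.0, 7.0]
gripper_width: 0.7
grasp_force: 3.3
```

Request:
{"fn": "step_arm", "kwargs": {"steps": [0, 0, -1, 0, 0, 0, 0, 0, -2, 0, 0, 0, 0, 0, -3, 0, 0, 0, 0, 0, -3, 0, 0, 0, 0, 0, -3, 0, 0, 0]}}

```text
time: 12.33
tool_pos: [483.5, 144.9, 60.2]
ee_rot: [[-0.287, 0.958, 0.002], [0.958, 0.287, 0.001], [0.0, 0.002, -1.0]]
contact_force: [3.9, -0.9, 7.7]
gripper_width: 0.5
grasp_force: 3.4
```

Request:
{"fn": "step_arm", "kwargs": {"steps": [0, 0, -1, 0, 0, 0, 0, 0, -2, 0, 0, 0, 0, 0, -3, 0, 0, 0, 0, 0, -3, 0, 0, 0, 0, 0, -3, 0, 0, 0]}}

```text
time: 12.75
tool_pos: [484.0, 144.9, 58.0]
ee_rot: [[-0.287, 0.958, 0.004], [0.958, 0.287, 0.001], [-0.0, 0.004, -1.0]]
contact_force: [2.2, -2.5, 19.7]
gripper_width: 0.2
grasp_force: 9.3
```

Force has jumped from 7.7 to 19.7 N with the tool stopping 0.8 mm short of its target, so this is the stop. I'll hold 1 mm more and look.

Request:
{"fn": "step_arm", "kwargs": {"steps": [0, 0, -1, 0, 0, 0, 0, 0, -1, 0, 0, 0, 0, 0, -1, 0, 0, 0, 0, 0, -1, 0, 0, 0, 0, 0, -1, 0, 0, 0]}}

```text
time: 13.17
tool_pos: [484.1, 144.9, 57.5]
ee_rot: [[-0.287, 0.958, 0.004], [0.958, 0.287, 0.001], [-0.0, 0.004, -1.0]]
contact_force: [1.1, -2.5, 26.4]
gripper_width: 0.5
grasp_force: 12.5
```

Request:
{"fn": "step_arm", "kwargs": {"steps": [0, 0, 0, 0, 0, 0, 0, 0, 0, 0, 0, 0, 0, 0, 0, 0, 0, 0, 0, 0, 0, 0, 0, 0, 0, 0, 0, 0, 0, 0]}}

```text
time: 13.58
tool_pos: [484.1, 144.9, 57.5]
ee_rot: [[-0.287, 0.958, 0.004], [0.958, 0.287, 0.001], [-0.0, 0.004, -1.0]]
contact_force: [0.3, -1.7, 26.6]
gripper_width: 0.4
grasp_force: 12.5
```

```bash
python3 - <<'E'
from h import *
a=arm.snapshot("scene")[:,:,::-1];t=arm.snapshot("top")[:,:,::-1]
a=a[200:390,230:430];t=t[180:370,220:420]
cv2.imwrite("pics/c3.png",cv2.resize(np.hstack([a,t]),None,fx=2,fy=2,interpolation=cv2.INTER_CUBIC))
E
```

```text
(no output)
```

View pics/c3.png

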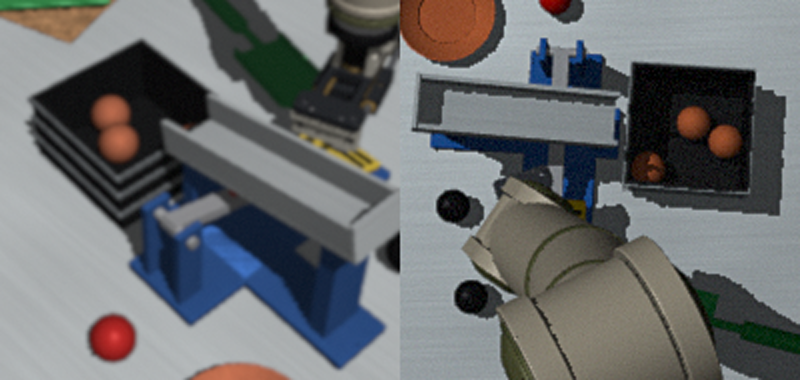

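All three balls are in the box, at crop pixels (693,122), (725,140) and (648,167), and the chute is empty. I'll hold a little longer, then release the pedal slowly and retreat upward.

Request:
{"fn": "step_arm", "kwargs": {"steps": [0, 0, 0, 0, 0, 0, 0, 0, 0, 0, 0, 0, 0, 0, 0, 0, 0, 0, 0, 0, 0, 0, 0, 0, 0, 0, 0, 0, 0, 0]}}

```text
time: 14.1
tool_pos: [484.1, 144.9, 57.5]
ee_rot: [[-0.287, 0.958, 0.004], [0.958, 0.287, 0.001], [-0.0, 0.004, -1.0]]
contact_force: [0.2, -1.6, 26.4]
gripper_width: 0.3
grasp_force: 12.5
```

Request:
{"fn": "step_arm", "kwargs": {"steps": [0, 0, 0, 0, 0, 0, 0, 0, 0, 0, 0, 0, 0, 0, 0, 0, 0, 0, 0, 0, 0, 0, 0, 0, 0, 0, 0, 0, 0, 0]}}

```text
time: 14.52
tool_pos: [484.1, 144.9, 57.5]
ee_rot: [[-0.287, 0.958, 0.004], [0.958, 0.287, 0.001], [-0.0, 0.004, -1.0]]
contact_force: [1.3, -1.9, 25.7]
gripper_width: 0.4
grasp_force: 12.5
```

Request:
{"fn": "step_arm", "kwargs": {"steps": [0, 0, 8, 0, 0, 0, 0, 0, 18, 0, 0, 0, 0, 0, 28, 0, 0, 0, 0, 0, 38, 0, 0, 0, 0, 0, 48, 0, 0, 0]}}

```text
time: 14.93
tool_pos: [481.0, 144.5, 104.2]
ee_rot: [[-0.288, 0.958, -0.002], [0.958, 0.288, -0.001], [0.0, -0.002, -1.0]]
contact_force: [-2.8, 0.3, 2.6]
gripper_width: 0.3
grasp_force: 1.7
```

Request:
{"fn": "step_arm", "kwargs": {"steps": [0, 0, 12, 0, 0, 0, 0, 0, 30, 0, 0, 0, 0, 0, 55, 0, 0, 0, 0, 0, 85, 0, 0, 0, 0, 0, 115, 0, 0, 0]}}

```text
time: 15.35
tool_pos: [482.1, 144.2, 220.0]
ee_rot: [[-0.287, 0.958, -0.001], [0.958, 0.287, -0.0], [0.0, -0.001, -1.0]]
contact_force: [0.4, -0.6, -0.2]
gripper_width: 0.2
grasp_force: 0.0
```

Request:
{"fn": "step_arm", "kwargs": {"steps": [0, 0, 25, 0, 0, 0, 0, 0, 45, 0, 0, 0, 0, 0, 60, 0, 0, 0, 0, 0, 70, 0, 0, 0, 0, 0, 75, 0, 0, 0]}}

```text
time: 15.77
tool_pos: [482.8, 144.3, 295.3]
ee_rot: [[-0.286, 0.958, 0.002], [0.958, 0.286, 0.0], [-0.0, 0.002, -1.0]]
contact_force: [0.2, 0.7, 0.2]
gripper_width: 0.6
grasp_force: 0.0
```

Request:
{"fn": "step_arm", "kwargs": {"steps": [0, 0, 0, 0, 0, 0, 0, 0, 0, 0, 0, 0, 0, 0, 0, 0, 0, 0, 0, 0, 0, 0, 0, 0, 0, 0, 0, 0, 0, 0]}}

```text
time: 16.18
tool_pos: [482.1, 144.3, 293.3]
ee_rot: [[-0.287, 0.958, -0.001], [0.958, 0.287, -0.0], [0.0, -0.001, -1.0]]
contact_force: [0.7, 0.9, 0.6]
gripper_width: 0.5
grasp_force: 0.0
```

```bash
python3 - <<'E'
from h import *
a=arm.snapshot("scene")[:,:,::-1]
cv2.imwrite("pics/s3.png",a)
t=arm.snapshot("top")[:,:,::-1];cv2.imwrite("pics/t3.png",t)
d=cv2.absdiff(t,cv2.imread("pics/top0.png")).max(2);print("rake region changed px",(d[280:395,165:220]>60).sum())
m=cv2.inRange(cv2.cvtColor(t,cv2.COLOR_BGR2HSV),(3,80,50),(16,255,255));m[:,:325]=0;m[:,400:]=0;m[:200]=0;m[285:]=0
n,l,s,q=cv2.connectedComponentsWithStats(m)
for i in range(1,n):
  if s[i,4]>40: print(s[i],ray("top",q[i],28)-[632.5,-41.5,0])
E
```

```text
rake region changed px 0
[358 233  17  16 206] [17.26801098 -7.87636477 28.        ]
[374 242  16  17 208] [ -9.89348405 -50.13504111  28.        ]
[338 257  14  14 102] [-43.86781308  49.4710199   28.        ]
```

View pics/s3.png

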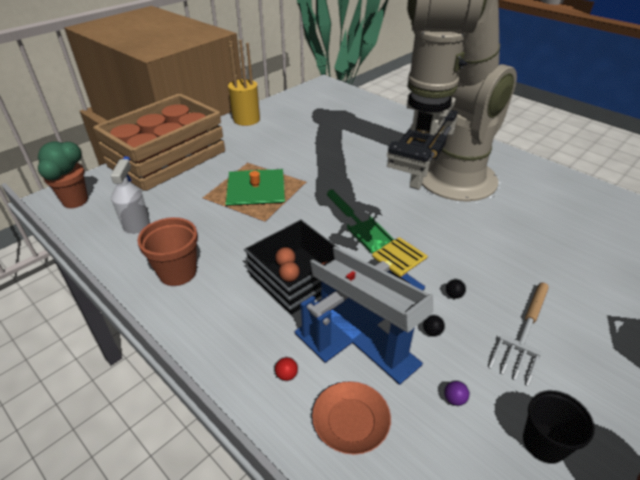

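The pedal is back up, with the pad at (400,256) and the gate tab showing at (350,275). The lid is flat on the mat at (255,187), all three balls are at rest in the box, and the rake hasn't moved. I'll hand in.

```bash
python3 -c "
from plant import arm
print(arm.hand_in())"
```

```text
the job is handed in; nothing more can be done
None
```

Handed in at about 16 s of the 62 s limit: the lid is flat on the cork mat, all three balls are at rest in the seed box, the pedal is back up and the rake has not moved; the hand-in call returned no verdict.

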